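Ease an embossed luggage tag out of the open press die and lay it on its passport cover

ROBOT

A 7-joint arm with a two-finger parallel gripper is mounted at the origin on a cart in front of the work surface, level with it; the furniture and walls round the work are solid. World frame = base frame: x ahead of the robot, y to its left, z up, the work surface at z = 0. Lengths are in m, angles in rad, forces in N, time in s.
With the tool pointing down it reaches from about 0.4 to 0.9 m from the base axis. Payload 5.6 kg.
Tool frame: the origin (TCP) lies midway between the tips of the shut fingers; the grasp point (between the pads) lies 19 mm behind it; z points along the fingers, y is the line along which they close (so a half turn about z gives the same grasp; the last joint's range is limited). The gripper opens to 92 mm and grips with 3 to 60 N. Pads are 20 mm wide; open, the fingers measure 128 mm over their backs; the gripper's body (75 mm by 189 mm) begins 69 mm behind the grasp point.
Start: joints at [-1.214, 0.468, -0.012, 1.603, 0.006, 1.071, -0.056], TCP at [0.253, 0.599, 0.215] pointing down, gripper open.
Joint ranges: [-2.53, 2.53], [-0.31, 2.02], [-1.57, 1.55], [0.28, 2.44], [-1.29, 4.43], [0.15, 1.84], [-2.92, 2.92]. Speed limits (rad/s): [2.57, 2.57, 3.14, 3.14, 3.14, 3.14, 3.14].

INTERFACE

Orientations are given as a 3x3 rotation matrix whose columns are the frame's x, y, z axes.
In Python, from station import env, jaws, order, read_camera, camera_info gives the robot as it stands (env), with the cameras as plain functions, the gripper (jaws) and the job (order). Calls block until the motion is done:
- env.reach(position, orientation): joint-space move of the TCP to a pose.
- env.movel(position, frame=None, rate=0.15): straight line of the TCP; frame=None keeps the orientation; rate is the mean speed in m/s.
- env.goto_joints(angles): joint-space move.
- jaws.release() and jaws.grasp(squeeze=None): open the fingers fully, or close them until they stop; squeeze is the grip in N (None keeps the last).
- env.pause(seconds).
- env.inverse_kinematics(position, orientation): joint angles nearest the present ones, or None.
- read_camera(name): name is "scene" or "top"; returns (picture, depth): 420x560x3 uint8, red, green, blue; 420x560 float32, m along the optical axis (not along the pixel's ray), 0 where there is no reading.
- camera_info(name): a dict with "intrinsics" (3x3 intrinsics, pixels), "dist_coeffs" ([k1, k2, p1, p2, k3] as OpenCV has them; the pictures are not rectified), "eye" and "rotation" of the camera in the world. Camera axes: x right, y up, looking along -z (the intrinsics and any distortion apply to the point x, -y, -z); pixel columns grow to the right and rows downward; lengths in m; the calibration is good to about 2 mm. A picture is of the moment at which its call begins. camera_info takes no time and is no camera call.
A pose or a line that the arm cannot do raises env.PlanningError and nothing moves.
- order.finish_job(): hands the job in; it is judged then, once.
Readings, each from a call of its own:
- env.read_t(): time.
- env.read_joint_positions(): joint angles.
- env.read_joint_velocities(): joint speeds.
- env.read_tau(): joint torques, N m.
- env.read_ee_pos(): TCP position.
- env.read_tcp_rot(): TCP orientation.
- env.read_wrist_force(): force on the tool from outside, world axes, zero at the start.
- env.read_moment(): the same for the moment, N m.
- env.read_gripper_width(): finger opening in m.
- env.read_grasp_force(): force on a finger pad.
Only numpy, scipy, OpenCV 4.12 (cv2) and the standard library are available. Lean on these libraries where they do the work, as an engineer would, in place of code of your own. Each camera call takes 0.05 s, during which the arm holds its last target. There are 200 camera calls.

TASK

The freshly embossed brass luggage tag lies sunk in the lower die, where its edges cannot be gripped. Ease it up the die's run-out ramp with the fingertips, gently so that it is not dented, then lift it off and lay it down, embossed face up, in the middle of the passport cover that lies on its own, lengthwise along it. Do not drop the tag, and leave the other things on the table where they are.

Things in the scene. Friction and masses are not known exactly. Their poses are not given: they have to be found in the camera images.
- tag: Brass luggage tag, plate 86 (x) x 50 (y) x 7 mm, about 0.18 kg. Origin: centre of its underside; z out of the embossed face. Starts flat in the cavity, x along the die's, top 1 mm below the die's top. Face and sides grip well, the underside slides easily on the die: pressed with about 8 N near its +x end and drawn to the ramp, it follows. Over 40 N on a finger or against the die marks it.
- tag_front (a point): Middle of the lower edge of the tag's front end (its -x end, which faces the ramp); 43 mm from the tag's origin.
- die: Lower die, steel, fixed, oiled. Base plate 186 x 108 x 6 mm under a block 156 (x) x 98 (y) mm. Origin: on the table; z = 24 mm: the block's top face, x -81 to 75. Cavity: floor z = 16 mm, y -26.5 to 26.5, from the end stop at x = 61 to x = -28 mm; there a ramp of full width rises towards -x to the top face at x = -54 mm, then flat apron. Flat side rails 22.5 mm wide. Gap round the tag: 1.5 mm.
- cover: The passport cover that lies on its own, closed, flat, 134 (x) x 96 (y) x 8 mm, loose, 0.12 kg. Origin: centre of its underside; x along its length.
- film_dispenser: Bystander: small clear film dispenser, 25 x 28 mm, 51 mm tall. Origin: underside.
- heat_cap: Bystander: black round rubber cap, 31 mm across, 14 mm tall. Origin: underside.
- stamp: Bystander: hand stamp with a turned wooden handle, standing, 30 mm wide, 73 mm tall. Origin: underside.
- bone_folder: Bystander: flat bone folder, 21 x 139 x 4 mm, lying along its y axis. Origin: underside.
- rub_block: Bystander: rubbing block in a card sleeve, 21 x 50 x 12 mm. Origin: underside.
- foil_roll: Bystander: spare foil roll standing on its end, 52 mm across, 31 mm tall. Origin: underside.
- punch: Bystander: upper die, steel plate 70 x 104 mm with a round shank on top, 54 mm tall in all, 0.7 kg. Origin: underside.

How it is judged:
By the outcome, as a careful person would: the job done as asked, in the order asked, and still so for the second after the job is handed in, with the robot touching nothing.
It also fails if it takes over 58 s, if anything falls off the work surface, if the arm or the gripper's body presses on something with over 40 N, if the wrist force passes 120 N, or if a joint passes its speed limit or range.

## Working session

There is one attempt and no reset: what is moved stays moved. The work goes in short steps, each a Python script; the robot and the scene stay as the last script left them, time stands still between calls to the robot, and variables do not carry over. Pictures are saved under pics/ and viewed, at most 10 in all, crops included, and the job is handed in when it is done.

```bash
ls; mkdir -p pics
cat > h.py <<'E'
import numpy as np, cv2
from station import env, jaws, order, read_camera, camera_info
def cloud(name,depth):
    c=camera_info(name);K=np.array(c["intrinsics"],float);D=np.array(c["dist_coeffs"],float)
    h,w=depth.shape;u,v=np.meshgrid(np.arange(w),np.arange(h))
    p=cv2.undistortPoints(np.stack([u,v],-1).reshape(-1,1,2).astype(np.float64),K,D).reshape(h,w,2)
    P=np.stack([p[...,0]*depth,-p[...,1]*depth,-depth],-1)
    return P@np.array(c["rotation"]).T+np.array(c["eye"])
def snap(name):
    im,d=read_camera(name); return im,d,cloud(name,d)
E
python3 - <<'E'
from h import *
for n in("top","scene"):
    im,d,P=snap(n); cv2.imwrite(f"pics/{n}0.png",im[...,::-1]); np.savez(f"{n}0.npz",im=im,d=d,P=P)
    c=camera_info(n);print(n,c["eye"],c["rotation"],c["intrinsics"])
print(env.read_tcp_rot(),env.read_t())
E
```

```text
pics
station.py
top [ 0.38511786 -0.05759014  1.42498352] [[-0.02772931  0.99472706 -0.0987378 ]
 [-0.99935087 -0.02531385  0.025633  ]
 [ 0.02299841  0.0993845   0.99478329]] [[536.64330545   0.         274.7347247 ]
 [  0.         536.64330545 200.73698867]
 [  0.           0.           1.        ]]
scene [-0.40158957  0.54772744  0.95828035] [[-0.54044969  0.52270039 -0.65931664]
 [-0.84137146 -0.33841538  0.42138948]
 [-0.00286245  0.78247002  0.62268168]] [[516.63191321   0.         273.01867247]
 [  0.         516.63191321 218.58447264]
 [  0.           0.           1.        ]]
[[-9.21099650e-01  3.89326596e-01 -4.85946674e-04]
 [ 3.89326878e-01  9.21098472e-01 -1.47857801e-03]
 [-1.28045005e-04 -1.55110979e-03 -9.99998789e-01]] 0.1
```

View pics/top0.png

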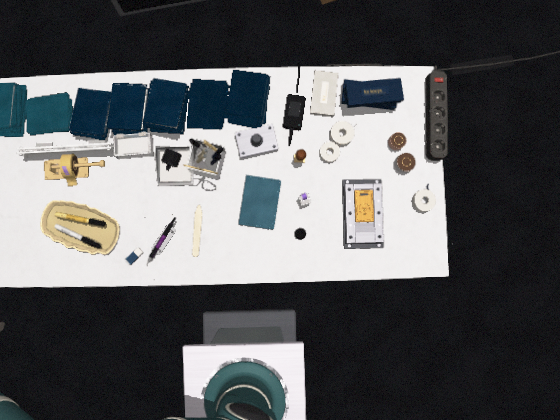

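View pics/scene0.png

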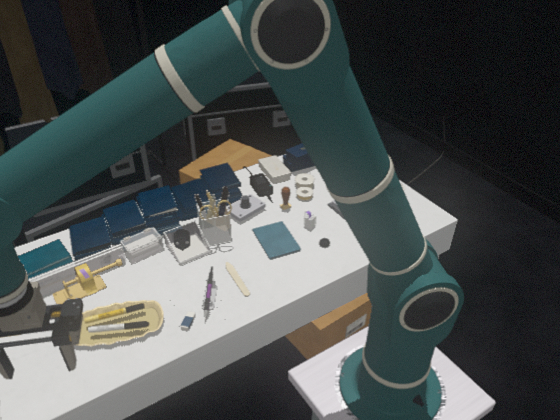

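The top view shows the die with the tag at about (363,213), the lone teal cover at (260,203), the film dispenser at (305,200) and the heat cap at (300,234). The arm hides the die in the scene view. I'll crop the region for detail and measure it.

Run:
```python
from h import *
z=np.load("top0.npz");im,P=z["im"],z["P"]
c=cv2.resize(im[160:260,230:390],None,fx=5,fy=5,interpolation=cv2.INTER_CUBIC)
cv2.imwrite("pics/crop0.png",c[...,::-1])
def rect(m,name):
    n,l,s,_=cv2.connectedComponentsWithStats(m.astype(np.uint8)); k=1+np.argmax(s[1:,4]); mm=l==k
    Q=P[mm];r=cv2.minAreaRect(Q[:,:2].astype(np.float32)*1000)
    print(name,mm.sum(),r,"z",np.median(Q[:,2]))
    return mm
hsv=cv2.cvtColor(im,cv2.COLOR_RGB2HSV);H,S,V=[hsv[...,i].astype(int) for i in range(3)]
u,v=np.meshgrid(np.arange(560),np.arange(420))
R=lambda a,b,c,d:(u>=a)&(u<b)&(v>=c)&(v<d)
print(hsv[203,260],hsv[205,365],hsv[245,363],hsv[213,347],hsv[213,330])
rect(R(230,290,165,240)&(S>80),"cover")
rect(R(340,388,172,255)&(S>100)&(H<35),"tag")
rect(R(335,395,170,260)&((P[...,2]>0.018)),"dieblock z>18")
rect(R(335,395,170,260)&((P[...,2]>0.003)),"dieplate z>3")
for p in[(260,203),(365,205),(363,240),(347,213),(330,213),(305,200),(300,234)]:print(p,P[p[1],p[0]].round(4))
rect(R(295,315,185,212)&(P[...,2]>0.02),"film");rect(R(290,312,222,246)&(V<60),"cap")
```

```text
[ 98 108 116] [ 19 149 236] [144  13 101] [138   6 230] [  0   1 238]
cover 1712 ((489.1897888183594, -47.492183685302734), (92.77741241455078, 200.99195861816406), 79.51376342773438) z 0.008250174590825776
tag 576 ((505.98321533203125, -329.51617431640625), (50.333518981933594, 83.4944839477539), 87.99788665771484) z 0.022756148248151642
dieblock z>18 2040 ((478.44000244140625, -217.43972778320312), (160.82530212402344, 333.4347839355469), 4.527523517608643) z 0.02331305801681338
dieplate z>3 2794 ((488.226806640625, -233.229736328125), (199.96995544433594, 354.8728942871094), 1.0138511657714844) z 0.0219256238526212
(260, 203) [ 0.5206 -0.0549  0.0094]
(365, 205) [ 0.5067 -0.3318  0.0252]
(363, 240) [ 0.4145 -0.3221  0.0275]
(347, 213) [ 0.487  -0.2834  0.0223]
(330, 213) [ 0.4898 -0.2411  0.0005]
(305, 200) [ 0.5234 -0.1728  0.0308]
(300, 234) [ 0.4356 -0.1582  0.0111]
film 120 ((467.30450439453125, -113.55213928222656), (33.63185119628906, 195.9961700439453), 46.01170349121094) z 0.03580820154953068
cap 88 ((436.8902893066406, -158.26168823242188), (27.018341064453125, 23.789216995239258), 88.35599517822266) z 0.013078884615985276
```

View pics/crop0.png

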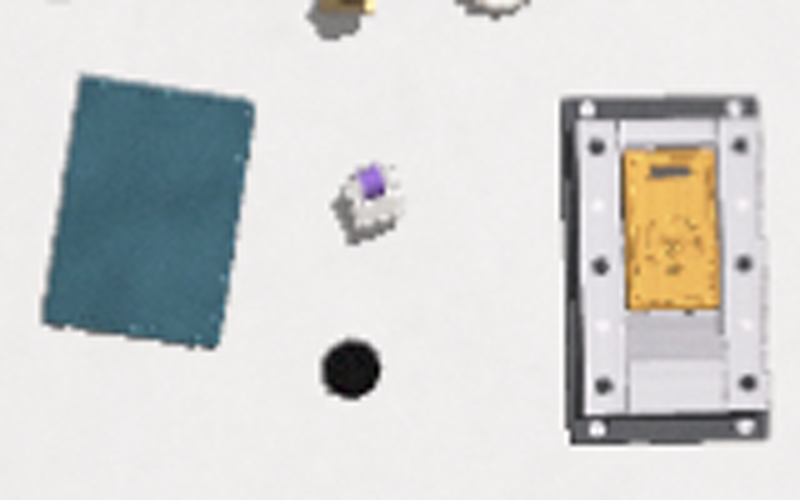

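The crop shows the tag at crop pixels x 622–718, y 148–312 with the ramp and apron below it, so the ramp faces the robot. The cover's corners are at about (82,75), (255,103), (215,348) and (42,322). Next I'll get exact poses by ray-plane intersection.

```bash
cat >> h.py <<'E'
def toplane(name,uv,z):
    c=camera_info(name);K=np.array(c["intrinsics"],float);D=np.array(c["dist_coeffs"],float)
    p=cv2.undistortPoints(np.asarray(uv,np.float64).reshape(-1,1,2),K,D).reshape(-1,2)
    r=np.c_[p[:,0],-p[:,1],-np.ones(len(p))]@np.array(c["rotation"]).T;e=np.array(c["eye"])
    return (e+r*((z-e[2])/r[:,2])[:,None])[:,:2]
def blob(name,mask,z):
    """centre and long-axis yaw (deg, about world x) of the largest blob, projected to height z (mm)"""
    m=cv2.morphologyEx(mask.astype(np.uint8),cv2.MORPH_OPEN,np.ones((3,3)))
    n,l,s,_=cv2.connectedComponentsWithStats(m);k=1+np.argmax(s[1:,4])
    v,u=np.nonzero(l==k);Q=toplane(name,np.c_[u,v],z)*1000
    C=np.cov(Q.T);w,E=np.linalg.eigh(C);a=E[:,1]
    r=cv2.minAreaRect(Q.astype(np.float32))
    return Q.mean(0).round(1),(np.degrees(np.arctan2(a[1],a[0]))+90)%180-90,(np.sqrt(12*w)).round(1),[np.round(x,1) for x in r]
def R3(deg):  # tool down, tool y at deg from world y
    t=np.radians(deg);c,s=np.cos(t),np.sin(t)
    return np.array([[-c,-s,0],[-s,c,0],[0,0,-1.]])
E
python3 - <<'E'
from h import *
z=np.load("top0.npz");im=z["im"]
hsv=cv2.cvtColor(im,cv2.COLOR_RGB2HSV);H,S,V=[hsv[...,i].astype(int) for i in range(3)]
u,v=np.meshgrid(np.arange(560),np.arange(420))
R=lambda a,b,c,d:(u>=a)&(u<b)&(v>=c)&(v<d)
print("cover",blob("top",R(230,290,165,240)&(S>80),.008))
print("tag",blob("top",R(340,388,172,255)&(S>100)&(H<35),.023))
g=im[...,2].astype(int)
print("die",blob("top",R(336,392,172,255)&((V<225)|(S>15)),.015))
# crop pixels -> image (crop x5 resize): block corners top face, plate corners
f=lambda L:(np.array(L,float)+.5)/5-.5+[230,160]
print("block",(toplane("top",f([(579,120),(752,119),(766,410),(588,413)]),.024)*1000).round(1).tolist())
print("plate",(toplane("top",f([(561,98),(757,97),(769,438),(572,443)]),.006)*1000).round(1).tolist())
print("rails", (toplane("top",f([(617,121),(717,120),(632,412),(730,410)]),.024)*1000).round(1).tolist())
print("cap",blob("top",R(290,312,222,246)&(V<60),.014))
for p in [(0.506,-0.33,.25)]: print(env.inverse_kinematics(p,R3(-2)), env.inverse_kinematics((.35,-.25,.2),R3(-2)), env.inverse_kinematics((.42,-.33,.05),R3(-2)))
E
```

```text
cover (array([523.2, -53.4]), np.float64(-10.161458355737636), array([ 92.2, 130.7]), [array([523.6, -53.7]), array([ 92.8, 131. ]), np.float64(79.9)])
tag (array([ 504.5, -328.8]), np.float64(-1.1276406802040242), array([49.8, 84.1]), [array([ 505.8, -329.5]), array([48.2, 83. ]), np.float64(87.6)])
die (array([ 493.6, -330.6]), np.float64(0.5076034443289927), array([ 56.6, 120.5]), [array([ 491.7, -329.6]), array([ 57.9, 123.6]), np.float64(89.5)])
block [[565.0, -282.1], [563.4, -375.1], [408.7, -375.5], [410.1, -280.7]]
plate [[579.4, -275.7], [577.6, -382.5], [394.1, -380.6], [394.8, -274.4]]
rails [[564.0, -302.4], [563.3, -356.2], [409.9, -304.0], [409.3, -356.2]]
cap (array([ 436.7, -156.9]), np.float64(-47.976752952587816), array([23.5, 24.5]), [array([ 436.9, -156.7]), array([23.8, 23.7]), np.float64(88.4)])
[-0.27798232  0.56798933  1.14959422  1.73346389 -0.55250152  1.20942321
  2.55483354] [-0.48139506  0.15501358  1.14108509  2.1773834  -0.17914588  0.90704271
  2.30209755] [ 0.10434642  0.58179554  0.63802371  2.03207326 -0.53546144  0.69641224
  2.62197424]
```

```bash
cat >> h.py <<'E'
YD=-0.8; ORG=np.array([.4893,-.3287])
def die(x,y=0,z=0):
    t=np.radians(YD);return [ORG[0]+x*np.cos(t)-y*np.sin(t),ORG[1]+x*np.sin(t)+y*np.cos(t),z]
RD=R3(YD+180)
E
python3 - <<'E'
from h import *
for X in [die(47,0,.12),die(47,0,.023),die(-64,0,.025)]: print(np.round(env.inverse_kinematics(X,RD),2))
for y in (-10,170): print(np.round(env.inverse_kinematics((.5235,-.0537,.01),R3(y)),2))
env.reach(die(.047,0,.2),RD)
print(np.round(env.read_joint_positions(),2),env.read_t())
jaws.grasp(10)
env.movel(die(.047,0,.05),RD,rate=.15)
print(env.read_t(),env.read_ee_pos(),env.read_wrist_force(),np.round(env.read_joint_positions(),2))
im,d,P=snap("top");cv2.imwrite("pics/top1.png",cv2.resize(im[160:260,300:440],None,fx=5,fy=5,interpolation=cv2.INTER_CUBIC)[...,::-1])
E
```

```text
Traceback (most recent call last):
TypeError: unsupported operand type(s) for *: 'NoneType' and 'float'
```

Units slip: `die()` takes metres. Rerunning.

Run:
```python
from h import *
for X in [die(.047,0,.2),die(.047,0,.023),die(-.064,0,.025)]: print(np.round(env.inverse_kinematics(X,RD),2))
for y in (-10,170): print(np.round(env.inverse_kinematics((.5235,-.0537,.01),R3(y)),2))
env.reach(die(.047,0,.2),RD)
print(np.round(env.read_joint_positions(),2),env.read_t())
jaws.grasp(10)
env.movel(die(.047,0,.05),RD,rate=.15)
print(env.read_t(),env.read_ee_pos(),env.read_wrist_force(),np.round(env.read_joint_positions(),2))
im,d,P=snap("top");cv2.imwrite("pics/top1.png",cv2.resize(im[160:260,300:440],None,fx=5,fy=5,interpolation=cv2.INTER_CUBIC)[...,::-1])
```

```text
[-0.13  0.57  0.89  1.71 -0.49  1.1  -0.67]
[-0.2   0.97  1.05  1.82 -1.01  1.01 -0.3 ]
[ 0.11  0.63  0.62  2.03 -0.59  0.66 -0.46]
[-0.13  0.57  0.2   2.04 -0.21  0.55  1.63]
[-0.37  0.62  0.52  2.06 -0.54  0.6  -1.22]
[-0.13  0.57  0.89  1.71 -0.49  1.1  -0.67] 3.4833
5.975 [ 0.53685035 -0.32990464  0.05094428] [-0.38960276  0.50067129  0.23551864] [-0.03  0.75  0.75  1.8  -0.66  0.86 -0.55]
```

View pics/top1.png

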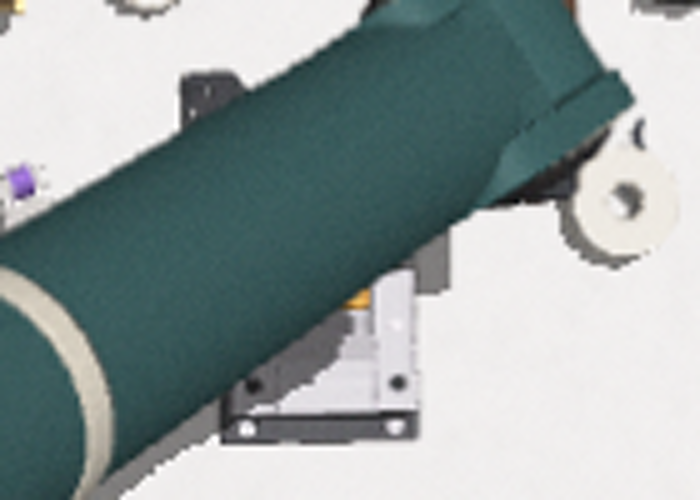

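The arm covers the die, with only the tag's end at (360,298) and the apron visible. The fingers are at the intended height, so I'll feel for contact next.

Run:
```python
from h import *
X=.047
f0=np.array(env.read_wrist_force());print(f0,env.read_ee_pos())
env.movel(die(X,0,.029),RD,rate=.05)
z=.029
while z>.014:
    z-=.001; env.movel(die(X,0,z),RD,rate=.03)
    f=np.array(env.read_wrist_force())-f0
    print(round(z,4),np.round(env.read_ee_pos(),4),f.round(1),round(env.read_t(),2))
    if f[2]>6: break
```

```text
[0.14267839 0.69943396 0.02755   ] [ 0.5369743  -0.32983789  0.05109535]
0.028 [ 0.5364 -0.3294  0.0281] [ 0.3 -0.2 -0.2] 6.84
0.027 [ 0.5363 -0.3293  0.027 ] [-0.5 -1.8 -0.7] 7.09
0.026 [ 0.5363 -0.3293  0.0259] [-1.  -0.8 -0.7] 7.34
0.025 [ 0.5362 -0.3293  0.0249] [-1.7 -1.9  0.2] 7.59
0.024 [ 0.5363 -0.3293  0.0239] [-0.6 -0.9 -0.4] 7.84
0.023 [ 0.5367 -0.3297  0.0235] [-0.1 -1.1  3.2] 8.09
0.022 [ 0.5372 -0.3303  0.0235] [-0.2 -0.9 10. ] 8.34
```

```bash
cat >> h.py <<'E'
def draw(x0,x1,z,f0,step=.004,F=9.0):
    """drag from die x0 to x1, steering commanded z for a press of F"""
    n=max(1,round(abs(x1-x0)/step))
    for i,x in enumerate(np.linspace(x0,x1,n+1)[1:]):
        env.movel(die(x,0,z),RD,rate=.03)
        f=np.array(env.read_wrist_force())-f0; p=env.read_ee_pos()
        print(round(x*1e3),"cmdz",round(z*1e3,2),"z",round(p[2]*1e3,2),"f",f.round(1),round(env.read_t(),2))
        if f[2]>22 or np.hypot(*f[:2])>22: print("STOP");break
        z+=np.clip((f[2]-F)/7000*.6,-.001,.0015)
    return x,z
F0=np.array([-.5,-.7,-.2])
E
python3 - <<'E'
from h import *
print(draw(.047,.011,.022,F0))
im,d,P=snap("scene");cv2.imwrite("pics/s2.png",im[...,::-1])
im,d,P=snap("top");cv2.imwrite("pics/t2.png",im[...,::-1])
E
```

```text
43 cmdz 22.0 z 23.52 f [ 1.3  1.2 10. ] 8.62
39 cmdz 22.09 z 23.72 f [ 0.   0.9 10. ] 8.91
35 cmdz 22.17 z 23.96 f [ 1.2  1.3 11.1] 9.19
31 cmdz 22.35 z 24.22 f [ 0.7  1.1 10.3] 9.47
27 cmdz 22.46 z 24.45 f [ 1.6  1.9 11.9] 9.76
23 cmdz 22.7 z 24.72 f [ 1.9  0.8 11.7] 10.04
19 cmdz 22.94 z 25.0 f [ 1.9  1.  11.8] 10.32
15 cmdz 23.17 z 25.12 f [ 0.9  2.7 11.7] 10.61
11 cmdz 23.4 z 25.25 f [ 1.1  1.4 11.4] 10.89
(np.float64(0.011), np.float64(0.023610699064368457))
```

View pics/t2.png

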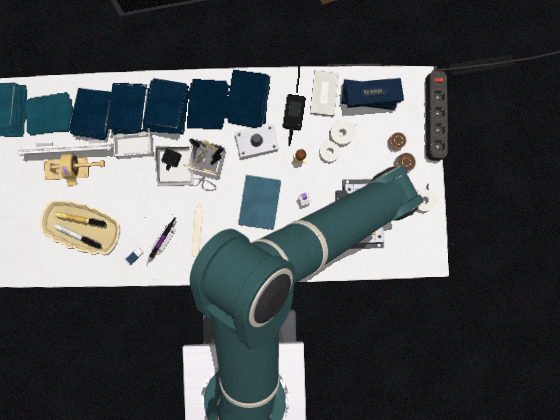

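The arm hides the die in this top view. Finger height rose from 23.5 to 25.2 mm while drawing, which matches the tag's front climbing the ramp. I'll continue.

Run:
```python
from h import *
print(draw(.011,-.030,.0236,F0,F=8.0))
print(env.read_moment())
im,d,P=snap("scene");cv2.imwrite("pics/s3.png",im[...,::-1])
```

```text
7 cmdz 23.6 z 25.34 f [ 0.   1.3 11.5] 11.28
3 cmdz 23.9 z 25.5 f [ 1.   0.6 10.9] 11.56
-1 cmdz 24.15 z 25.66 f [ 0.9  0.1 10.3] 11.84
-5 cmdz 24.34 z 25.84 f [1.  0.3 9.7] 12.12
-9 cmdz 24.49 z 25.99 f [ 0.9  1.1 10.6] 12.41
-14 cmdz 24.71 z 26.19 f [ 0.6  0.4 10.7] 12.69
-18 cmdz 24.94 z 26.46 f [ 1.7  1.1 10.7] 12.97
-22 cmdz 25.17 z 26.76 f [ 1.   1.  10.4] 13.26
-26 cmdz 25.37 z 27.09 f [ 2.1  1.1 10.6] 13.54
-30 cmdz 25.59 z 27.45 f [ 3.2  1.7 11.5] 13.82
(np.float64(-0.03), np.float64(0.025892711371126184))
[ 0.13754623 -0.16549264  0.03252385]
```

Run:
```python
from h import *
env.movel(die(-.030,0,.0345),RD,rate=.015)
print(np.array(env.read_wrist_force())-F0,env.read_t())
env.movel(die(-.030,0,.09),RD,rate=.15)
jaws.release()
im,d,P=snap("top");cv2.imwrite("pics/t4.png",cv2.resize(im[150:270,300:440],None,fx=5,fy=5,interpolation=cv2.INTER_CUBIC)[...,::-1])
im,d,P=snap("scene");cv2.imwrite("pics/s4.png",im[...,::-1])
print(env.read_t())
# arm out of the camera's way, on towards the cover
env.reach([.40,-.02,.2],R3(170))
im,d,P=snap("top");np.savez("top5.npz",im=im,P=P);cv2.imwrite("pics/t5.png",cv2.resize(im[150:270,300:440],None,fx=5,fy=5,interpolation=cv2.INTER_CUBIC)[...,::-1])
print(env.read_t())
```

```text
[1.0908082  0.44577839 0.65849152] 14.6167
16.6083
18.075
```

View pics/t5.png

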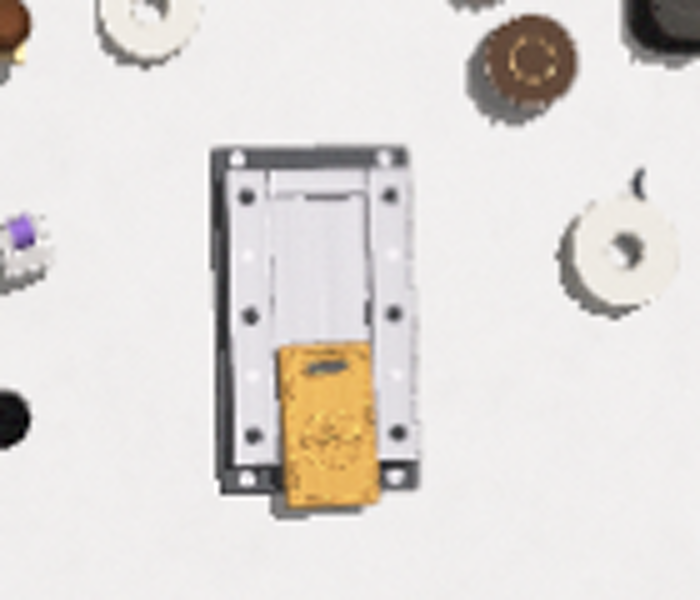

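The tag (crop x 278–382, y 342–508) has come up and lies across the apron, overhanging the near end, and nothing else has moved. Next I'll measure its pose and check that it lies flat.

```bash
cat > pose.py <<'E'
from h import *
def tagpose(im,box,z):
    hsv=cv2.cvtColor(im,cv2.COLOR_RGB2HSV);H,S=hsv[...,0],hsv[...,1]
    u,v=np.meshgrid(np.arange(560),np.arange(420))
    m=(u>=box[0])&(u<box[1])&(v>=box[2])&(v<box[3])&(S>100)&(H<35)
    return blob("top",m,z),m
E
python3 - <<'E'
from pose import *
z=np.load("top5.npz");b,m=tagpose(z["im"],(340,388,190,262),.031);print(b)
Q=z["P"][m];c=np.linalg.lstsq(np.c_[Q[:,:2]-Q[:,:2].mean(0),np.ones(len(Q))],Q[:,2],rcond=None)[0];print("plane",c)
print(die(-.0605))
E
```

```text
(array([ 427.2, -327.8]), np.float64(1.9727217833447241), array([49.6, 83.8]), [array([ 428.4, -328. ]), array([84.4, 49. ]), np.float64(1.6)])
plane [-0.21259247  2.83219007  0.0355756 ]
[np.float64(0.4288058972974371), np.float64(-0.3278552880894817), 0]
```

Run:
```python
from pose import *
z=np.load("top5.npz");b,m=tagpose(z["im"],(340,388,190,262),.031)
m=cv2.erode(m.astype(np.uint8),np.ones((3,3)))>0
Q=z["P"][m];Q=Q[np.abs(Q[:,2]-np.median(Q[:,2]))<.01]
c=np.linalg.lstsq(np.c_[Q[:,:2]-Q[:,:2].mean(0),np.ones(len(Q))],Q[:,2],rcond=None)[0];print("plane",c,len(Q))
assert abs(c[0])<.08
G=R3(181.7);p=np.array([.4286,-.3280,0])
env.reach(p+[0,0,.12],G)
env.movel(p+[0,0,.045],G,rate=.15)
env.movel(p+[0,0,.0268],G,rate=.04)
print(env.read_ee_pos(),env.read_wrist_force(),env.read_t())
jaws.grasp(20)
print(env.read_gripper_width(),env.read_grasp_force(),env.read_wrist_force(),env.read_ee_pos())
env.movel(p+[0,0,.05],G,rate=.04)
print(env.read_gripper_width(),env.read_grasp_force(),env.read_wrist_force(),env.read_moment(),env.read_t())
im,d,P=snap("scene");cv2.imwrite("pics/s6.png",im[...,::-1])
```

```text
plane [0.00609066 0.0023324  0.03091599] 454
[ 0.42845756 -0.32813061  0.02668148] [0.02919478 0.39979738 0.36823222] 20.6917
0.04915635662914983 19.99893307685852 [-0.38794785 -0.48381073  1.01555999] [ 0.42864079 -0.32804624  0.02685162]
0.04914741220856946 19.998520016670227 [-0.65768868 -0.13166471 -3.35367847] [0.01671957 0.1230702  0.04670202] 22.1417
```

Run:
```python
from h import *
C=R3(180-10.0);p=np.array([.5235,-.0536,0])
env.movel([.4286,-.328,.15],rate=.15)
env.reach(p+[0,0,.15],C)
print(env.read_gripper_width(),env.read_t())
env.movel(p+[0,0,.03],C,rate=.12)
env.movel(p+[0,0,.016],C,rate=.03)
env.pause(.2);f0=np.array(env.read_wrist_force());z=.016
while z>.008:
    z-=.0007;env.movel(p+[0,0,z],C,rate=.03);env.pause(.05)
    f=np.array(env.read_wrist_force())-f0;print(round(z,4),round(env.read_ee_pos()[2],4),f.round(1),round(env.read_t(),2))
    if f[2]>2.5:break
print(env.read_gripper_width(),env.read_grasp_force(),env.read_ee_pos())
```

```text
0.048974797990361835 24.125
0.0153 0.0153 [-0.7 -1.1 -0.4] 26.39
0.0146 0.0146 [-0.7 -0.2  0.3] 26.69
0.0139 0.0139 [-0.5 -0.4  0.4] 26.99
0.0132 0.0132 [ 0.1 -0.4  0.6] 27.29
0.0125 0.0125 [-0.6 -0.4  1.3] 27.59
0.0118 0.0118 [ 0.3 -0.6  0.8] 27.89
0.0111 0.0111 [-0.5  0.3  0.8] 28.19
0.0104 0.011 [-2.   0.2  7.7] 28.49
0.048779922059434294 20.000343024730682 [ 0.52366873 -0.05366139  0.01100832]
```

Contact at the expected height. I'll release, retreat and look.

Run:
```python
from pose import *
C=R3(170);p=np.array([.5235,-.0536,0])
env.movel(p+[0,0,.0108],C,rate=.03)
jaws.release()
env.movel(p+[0,0,.15],C,rate=.12)
env.reach([.42,-.33,.25],RD)
im,d,P=snap("top")
cv2.imwrite("pics/t7.png",cv2.resize(im[155:255,220:380],None,fx=5,fy=5,interpolation=cv2.INTER_CUBIC)[...,::-1])
b,m=tagpose(im,(230,290,165,240),.015);print("tag",b,np.median(P[m][:,2]))
S=cv2.cvtColor(im,cv2.COLOR_RGB2HSV)[...,1];u,v=np.meshgrid(np.arange(560),np.arange(420))
print("cover",blob("top",(u>=230)&(u<290)&(v>=165)&(v<240)&(S>70),.008))
print(env.read_t())
```

```text
tag (array([522.2, -53. ]), np.float64(-10.564387072243335), array([49.1, 84.2]), [array([523. , -53.1]), array([48.9, 85.4]), np.float64(80.0)]) 0.015533406015095452
cover (array([523.1, -53.4]), np.float64(-10.222407789714111), array([ 93.2, 131.9]), [array([523.6, -53.8]), array([ 92.6, 131.5]), np.float64(79.7)])
32.0583
```

View pics/t7.png

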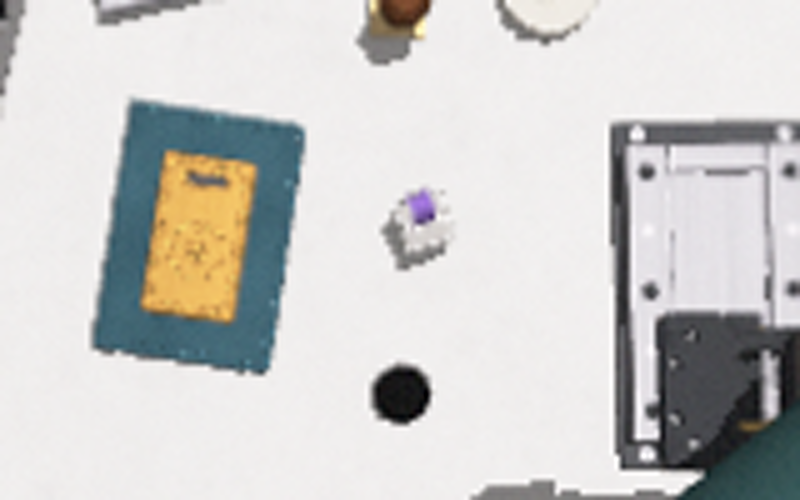

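The tag lies embossed face up at crop (200,237). It is centred on the cover to within about 1 mm, aligned with its length, and the things around it have not moved.

```bash
python3 -c "
from station import env, jaws, order, read_camera, camera_info
print(order.finish_job())"
```

```text
the job is handed in; nothing more can be done
None
```

The tag was drawn up the ramp at 8–12 N, lifted off and laid embossed face up in the middle of the passport cover, lengthwise along it (within about 1 mm and 0.5° by camera), and the job was handed in at about 32 s; no verdict came back.

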